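# Unlatch the tall tool chest

## Task

Unlatch the taller of the two tool chests on the table: push the round release button on its lid so that the T-handle pops out, then turn the handle a quarter turn clockwise (seen from above) to its stop and let go of it. Leave the handle standing out and turned, and do not release the handle of the lower chest.

Things in the scene. Friction and masses are not known exactly. Their poses are not given: they have to be found in the camera images.
- tall_box: Taller chest, fixed: grey body, aluminium lid, 220 (own x) x 280 (own y) x 210 mm high. Origin: centre of its underside, z up, -x towards the robot. Release button on the lid: plain steel disc, 26 mm wide, at x = -68 mm, y = 0, top at z = 222 mm (12 above the lid). Pushed straight down: travel 8 mm, 2 N to start, 5 N fully down; the catch lets go at about 5 mm; it springs back.
- tall_lift (a joint): How far its T-handle is out, m: 0 shut (start), 0.030 popped out; once released it jumps out by itself and stays. Handle: steel bar 100 mm long, 16 wide, 16 high, mid-lid at the chest's x = y = 0, on a 12 mm stem. Shut: in a slot 26 mm wide, 24 deep, bar centre at z = 201 mm, cannot turn. Out: bar centre at z = 231 mm, underside 13 mm above the lid.
- tall_turn (a joint): Angle of the tall chest's T-handle about the chest's vertical axis, rad: 0 as it lies in its slot (bar along the chest's y), growing clockwise seen from above, stop at 1.55. It turns only when popped out, takes about 0.1 N m and stays where it is left.
- low_lift (a joint): How far the T-handle of the lower chest is out, m: 0 shut; must stay shut. The lower chest is 120 mm high, otherwise the same as the tall one, with the same handle and button; it stands beside it, left or right, fixed.

How it is judged:
On the way:
1. the tall chest's handle has popped out, not yet turned (value of joint tall_lift above 0.024 m and value of joint tall_turn below 0.4 rad), for 0.1 s.
At the end, for the whole second after the job is handed in: The tall chest's T-handle stands out by more than 20 mm and is turned clockwise by more than 1.2 rad (69 degrees) of its 1.55 rad, at rest; the lower chest's handle is still shut (out by less than 8 mm) (value of joint tall_lift above 0.02 m and value of joint tall_turn above 1.2 rad and velocity of joint tall_turn between -0.1 and 0.1 rad/s and value of joint low_lift below 0.008 m); the robot touches nothing.
It fails at once if the lower chest's handle is released (value of joint low_lift above 0.008 m).
It also fails if it takes over 45 s, if anything falls off the work surface, if the arm or the gripper's body presses on something with over 40 N, if the wrist force passes 120 N, or if a joint passes its speed limit or range.

## Robot

A 6-joint arm with a two-finger parallel gripper is mounted at the origin on the work surface. World frame = base frame: x ahead of the robot, y to its left, z up, the work surface at z = 0. Lengths are in m, angles in rad, forces in N, time in s.
With the tool pointing down it reaches from about 0.325 to 0.875 m from the base axis. Payload 4.4 kg.
Tool frame: the origin (TCP) lies on the centre line of the jaws, within the pads' length; the fingertips stand 25 mm ahead of it and the grasp point (between the pads) lies 6 mm ahead of it (ctrl.tip_extent is the z of the fingertips in the tool frame, in m); z points along the fingers, y is the line along which they close (so a half turn about z gives the same grasp; the last joint's range is limited). The gripper opens to 85 mm and grips with 20 to 120 N. Pads are 22 mm wide; open, the fingers measure 114 mm over their backs; the gripper's body (76 mm by 85 mm) begins 54 mm behind the grasp point. The pads swing forward as they close: fully open they stand 13 mm farther back than shut.
Start: joints at [-1.435, 0.207, 1.542, -0, 1.393, -0.15], TCP at [0.162, -0.552, 0.224] pointing down, gripper open.
Joint ranges: [-2.73, 2.73], [-0.86, 2.22], [0.23, 2.46], [-1.11, 4.25], [0.08, 2.63], [-2.82, 2.82]. Speed limits (rad/s): [2.79, 2.79, 3.14, 3.14, 3.14, 3.14].

## Interface

Orientations are given as a unit quaternion [x, y, z, w].
In Python, from plant import ctrl, imaging, sign_off gives the robot as it stands. The module is installed in compiled form; this text tells all that it offers.
- The arm moves only by the shell command python3 -m handwheel 'ROWS' [FORCE]. ROWS is JSON, a list of rows, each a list of 5 numbers: the shift along the tool's x, y, z in cm, then the turn about the tool's z in rad, then the gripper's target within -1 to 1 (fully open at 1, half-way at 0, shut at -1). In form: [[x, y, z, spin, jaw], ...]. A call has 1 to 5 rows; each row is the pose to reach, as a shift and turn from the pose commanded when the call began, along the tool's axes at that moment; what a row does not reach only later rows make up. A row lasts 1/10 s, in which the tool goes at most 50 mm and 8.59 degrees, less where a joint would pass 70% of its speed; a pose out of reach is approached as far as the arm can. A call with a gripper value outside its range is refused whole. The fingers move at their own pace and stop on an object; FORCE is the grip in N (left out, the last holds). Time passes only in rows, so rows that repeat a pose let the fingers close. It gives the time, the measured TCP pose, the force, the opening and the grip force at its end, in the units of the state.
- ctrl.read_state(): the state, without advancing time (a new reading comes with each control period).
- imaging.camera(name): name is "scene" or "top"; returns (picture, depth): 480x640x3 uint8, red, green, blue; 480x640 float32, m along the optical axis (not along the pixel's ray), 0 where there is no reading.
- imaging.calibration(name): a dict with "fx", "fy", "cx", "cy" (pixels), "k1" (the pictures are not rectified: a ray, as slopes to the right and down, at radius r is drawn at 1 + k1 r^2 times it, then the intrinsics apply), "R" (3x3) and "t" (3): a world point X has camera coordinates R X + t. Camera axes: x right, y down, z forward; pixel columns grow to the right and rows downward; lengths in m; the calibration is good to about 2 mm. A picture is of the moment at which its call begins. calibration takes no time and is no camera call.
- sign_off(): hands the job in; it is judged then, once.
The state is a dict: "time_s": time; "joints": joint angles; "joint_vel": joint speeds; "effort": joint torques, N m; "tool_pos": TCP position; "orientation": TCP orientation; "force": force on the tool from outside, world axes, zero at the start; "wrist_torque": the same for the moment, N m; "width": finger opening in m; "finger_force": force on a finger pad.
Only numpy, scipy, OpenCV 4.12 (cv2) and the standard library are available. Lean on these libraries where they do the work, as an engineer would, in place of code of your own. Each camera call takes 0.05 s, during which the arm holds its last target. There are 200 camera calls.

## Working session

There is one attempt and no reset: what is moved stays moved. The work goes in short steps, Python scripts to look and compute and a shell command to move; the robot and the scene stay as the last step left them, time stands still between calls to the robot, and variables do not carry over. Pictures are saved under pics/ and viewed, at most 10 in all, crops included, and the job is handed in when it is done.

```bash
mkdir -p pics; python3 - <<'E'
from plant import ctrl, imaging
import cv2,numpy as np
s=ctrl.read_state();print(s['tool_pos'],s['orientation'],s['width'],s['time_s'],ctrl.tip_extent)
for n in("scene","top"):
    p,d=imaging.camera(n);cv2.imwrite(f"pics/{n}0.png",p[:,:,::-1]);np.save(f"pics/{n}0.npy",d)
    c=imaging.calibration(n);print({k:np.round(v,4).tolist() for k,v in c.items()})
E
```

```text
[ 0.16199251 -0.55087057  0.22287813] [ 9.89809152e-01  1.42395355e-01  2.70266463e-05 -1.18520160e-03] 0.08536527022641023 0.0 0.025
{'fx': 612.4856, 'fy': 612.4856, 'cx': 328.1745, 'cy': 233.5371, 'k1': -0.1857, 'R': [[0.4172, 0.9086, 0.0189], [0.6471, -0.2824, -0.7082], [-0.6381, 0.3077, -0.7058]], 't': [-0.2385, -0.2719, 1.4286]}
{'fx': 550.9647, 'fy': 550.9647, 'cx': 324.1845, 'cy': 245.4671, 'k1': -0.0619, 'R': [[-0.0634, -0.998, -0.0027], [-0.9741, 0.0624, -0.2173], [0.217, -0.0111, -0.9761]], 't': [0.0236, 0.5992, 0.9582]}
```

View pics/top0.png

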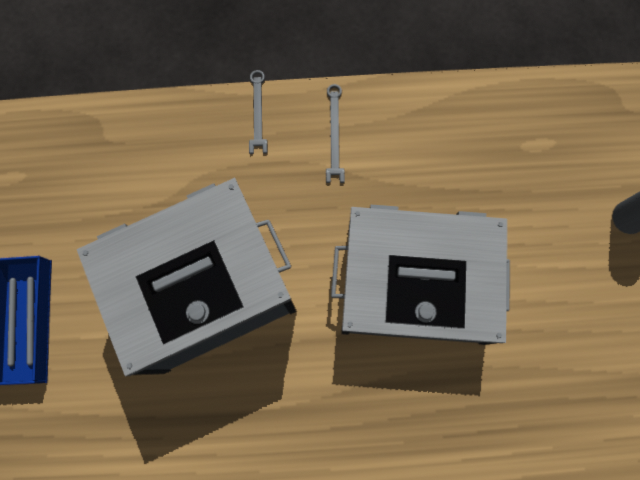

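View pics/scene0.png

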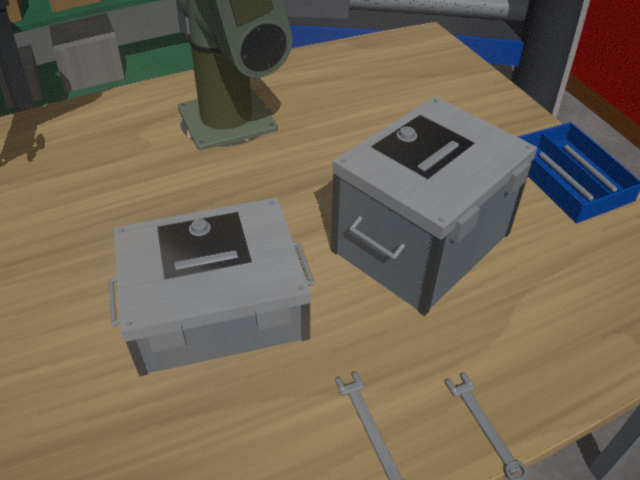

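The tall chest is the left one in the top view: button near (197,312), bar near (183,274), lid screws near (85,253), (232,187), (281,295) and (129,366). In the scene view its button is near (407,133). The low chest is on the right.

```bash
cat >h.py <<'E'
from plant import ctrl, imaging
import cv2,numpy as np
from scipy.spatial.transform import Rotation as Ro
def ray(n,uv,z):
    c=imaging.calibration(n);K=np.array([[c['fx'],0,c['cx']],[0,c['fy'],c['cy']],[0,0,1]])
    u=cv2.undistortPoints(np.array([[uv]],float),K,np.array([c['k1'],0,0,0]))[0,0]
    R=np.array(c['R']);o=-R.T@np.array(c['t']);d=R.T@np.r_[u,1]
    return o+d*(z-o[2])/d[2]
def tool(p):  # world target -> shift in tool axes, cm
    s=ctrl.read_state();return np.round(Ro.from_quat(s['orientation']).inv().apply(np.array(p)-s['tool_pos'])*100,2)
E
python3 - <<'E'
from h import *
p=cv2.imread('pics/top0.png');g=cv2.cvtColor(p,6)
# bar & button: bright in the dark plate
quad=np.array([[139,275],[214,242],[242,307],[165,342]]);m=np.zeros_like(g);cv2.fillPoly(m,[quad],255)
m=cv2.erode(m,np.ones((7,7)))
b=((g>90)&(m>0)).astype(np.uint8)
n,l,st,ce=cv2.connectedComponentsWithStats(b)
for i in range(1,n):
    if st[i,4]>80:
        r=cv2.minAreaRect(np.argwhere(l==i)[:,::-1].astype(np.float32));print(st[i],ce[i],r)
bt=ray('top',(197,310),.222);bs=ray('scene',(407,131),.222);print('button',bt,bs)
C=[ray('top',q,.212) for q in((85,253),(232,187),(281,295),(129,366))]
print(np.round(C,4),np.mean(C,0))
a=C[1]-C[0];e=C[2]-C[3];print([np.arctan2(*(-v[[0,1]]*[-1,1])) for v in(a,e)])
for q in((155,287),(212,260)):print(ray('top',q,.209))
d=np.load('pics/top0.npy');print(d[310,197],d[253,100])
E
```

```text
[153 257  59  33 498] [181.51405622 272.80722892] ((181.44387817382812, 272.79510498046875), (7.962105751037598, 62.57935333251953), 65.224853515625)
[186 301  23  20 300] [197.01666667 310.01666667] ((197.65000915527344, 310.0500183105469), (21.50348663330078, 18.024980545043945), 18.43494987487793)
button [0.47591603 0.1885399  0.222     ] [0.47658532 0.18539741 0.222     ]
[[0.5792 0.3705 0.212 ]
 [0.674  0.1309 0.212 ]
 [0.4924 0.0592 0.212 ]
 [0.3974 0.2972 0.212 ]] [0.53576252 0.21444963 0.212     ]
[np.float64(0.37695948704817345), np.float64(0.3795983162572995)]
[0.51773339 0.25760225 0.209     ]
[0.55544279 0.16634923 0.209     ]
0.8463734 0.8749589
```

```bash
python3 -m handwheel '[[0,0,-4,-0.1,-1],[0,0,-8,-0.25,-1],[4,-5,-8,-0.4,-1],[8,-9,-8,-0.55,-1],[11,-13,-8,-0.7,-1]]' 40; python3 - <<'E'
from h import *
s=ctrl.read_state();print(tool([.4745,.188,.29]),s['joints'],Ro.from_quat(s['orientation']).as_matrix()[:2,0])
E
```

```text
time_s: 0.6
tool_pos: [0.2237, -0.4134, 0.3038]
orientation: [0.88, 0.475, 0.0, -0.0]
force: [1.0, 0.3, 0.5]
width: 0.012
finger_force: 0.0
[ 64.05 -11.96   1.42] [-1.25970381e+00 -7.56846215e-02  1.67715981e+00  5.95421277e-04
  1.54043234e+00 -6.79855944e-01] [0.54791172 0.8365359 ]
```

```bash
python3 -m handwheel '[[4,-1,0,-0.1,-1],[8,-2,0,-0.2,-1],[12,-3,0,-0.3,-1],[16,-3.5,0,-0.4,-1],[20,-4,0,-0.5,-1]]';  python3 - <<'E'
from h import *
s=ctrl.read_state();R=Ro.from_quat(s['orientation']).as_matrix();print(tool([.4745,.188,.29]),s['joints'],1.948-np.arctan2(R[1,0],R[0,0]))
E
```

```text
time_s: 1.1
tool_pos: [0.3003, -0.2242, 0.3037]
orientation: [0.735, 0.678, 0.0, -0.0]
force: [0.8, -0.3, 0.0]
width: -0.0002
finger_force: 0.0
[42.5  14.    1.38] [-8.73515496e-01 -3.02517432e-01  1.86533526e+00  1.69130799e-04
  1.57894097e+00 -7.91900288e-01] 0.45881751689056993
```

```bash
python3 -m handwheel '[[4,1.5,0,-0.1,-1],[8,3,0,-0.2,-1],[12,4.5,0,-0.3,-1],[16,6,0,-0.35,-1],[20,7,0,-0.4,-1]]';  python3 - <<'E'
from h import *
s=ctrl.read_state();R=Ro.from_quat(s['orientation']).as_matrix();print(tool([.4745,.188,.29]),s['joints'],1.948-np.arctan2(R[1,0],R[0,0]))
E
```

```text
time_s: 1.6
tool_pos: [0.3873, -0.0308, 0.3038]
orientation: [0.587, 0.81, 0.0, 0.0]
force: [1.6, -0.0, 0.5]
width: 0.0
finger_force: 0.0
[18.07 15.11  1.38] [-3.03127614e-01 -2.68541142e-01  1.83992750e+00  1.38033938e-05
  1.57013124e+00 -6.20441742e-01] 0.05988955551444408
```

```bash
python3 -m handwheel '[[4,4,0,0,-1],[8,7,0,0,-1],[12,10,0,-0.05,-1],[16,13,0,-0.05,-1],[18,15,0,-0.05,-1]]';python3 -m handwheel '[[0,0,0,0,-1],[0,0,0,0,-1]]';  python3 - <<'E'
from h import *
s=ctrl.read_state();R=Ro.from_quat(s['orientation']).as_matrix();print(tool([.4745,.188,.25]),s['joints'],1.948-np.arctan2(R[1,0],R[0,0]))
for n in("scene","top"):
    p,d=imaging.camera(n);cv2.imwrite(f"pics/{n}1.png",p[:,:,::-1])
a=cv2.imread('pics/scene1.png')[40:260,280:560];b=cv2.imread('pics/top1.png')[170:390,70:350]
cv2.imwrite('pics/c1.png',cv2.resize(np.vstack([a,b]),None,fx=1.3,fy=1.3))
E
```

```text
time_s: 2.1
tool_pos: [0.4736, 0.1881, 0.3035]
orientation: [0.566, 0.824, -0.0, -0.001]
force: [-0.1, -0.9, 0.0]
width: 0.0002
finger_force: 0.0
time_s: 2.3
tool_pos: [0.4733, 0.1852, 0.3032]
orientation: [0.566, 0.824, -0.001, -0.001]
force: [-0.4, 0.3, -0.8]
width: -0.0002
finger_force: 0.0
[0.22 0.22 5.32] [ 2.02963975e-01  1.22877618e-02  1.59300162e+00 -6.18232620e-04
  1.53856335e+00 -1.63673405e-01] 0.010545389863329424
```

View pics/c1.png

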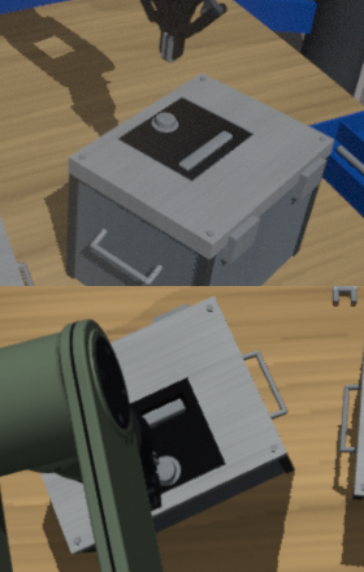

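```bash
python3 - <<'E'
from h import *
s=ctrl.read_state();R=Ro.from_quat(s['orientation']);print(R.as_matrix().round(3))
for off in (.025,-.0,-.05):
  X=np.array(s['tool_pos'])+R.apply([0,0,off])
  for n in('scene','top'):
    c=imaging.calibration(n);K=np.array([[c['fx'],0,c['cx']],[0,c['fy'],c['cy']],[0,0,1.]])
    print(off,n,cv2.projectPoints(X[None],cv2.Rodrigues(np.array(c['R']))[0],np.array(c['t']),K,np.array([c['k1'],0,0,0]))[0].ravel())
a=cv2.imread('pics/scene1.png')[20:170,330:480];b=cv2.imread('pics/top1.png')[240:390,120:270]
cv2.imwrite('pics/c2.png',cv2.resize(np.hstack([a,b]),None,fx=2.6,fy=2.6,interpolation=2))
E
```

```text
[[-0.356  0.934 -0.001]
 [ 0.934  0.356 -0.001]
 [-0.    -0.001 -1.   ]]
0.025 scene [408.80204895 101.71554693]
0.025 top [191.16621587 307.55330266]
-0.0 scene [410.41348956  88.56296651]
-0.0 top [186.87317216 305.60321688]
-0.05 scene [413.74143845  61.05599706]
-0.05 top [177.41710319 301.30381893]
```

View pics/c2.png

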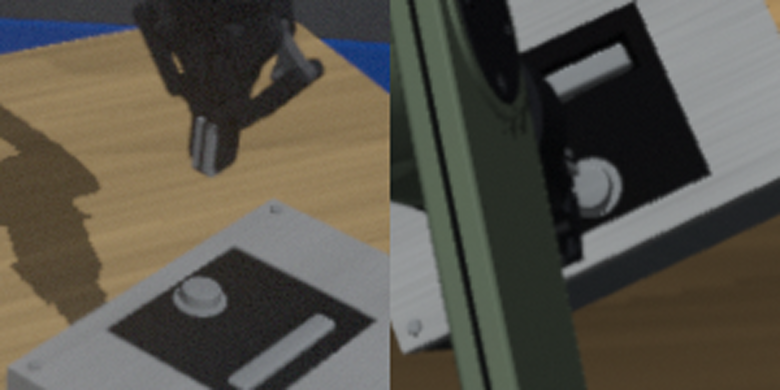

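```bash
python3 - <<'E'
from h import *
s=ctrl.read_state();print(s['tool_pos'],s['joints'])
p,d=imaging.camera('scene');c=imaging.calibration('scene');R=np.array(c['R']);o=-R.T@np.array(c['t'])
for uv in((409,84),(411,80),(408,75),(410,70),(407,131),(420,180)):
    q=ray('scene',uv,0.0);v=(q-o)/(R@(q-o))[2];print(uv,d[uv[1],uv[0]],np.round(o+v*d[uv[1],uv[0]],4))
E
```

```text
[0.47332551 0.18402382 0.30370635] [ 2.00564852e-01  1.03149496e-02  1.59395925e+00 -5.02620806e-04
  1.53844629e+00 -1.63502232e-01]
(409, 84) 0.9502421 [0.4814 0.1749 0.3188]
(411, 80) 0.94582844 [0.4818 0.1774 0.3257]
(408, 75) 0.9431192 [0.4768 0.1741 0.3327]
(410, 70) 0.9315258 [0.4817 0.1735 0.3444]
(407, 131) 1.0273911 [0.4748 0.1866 0.2205]
(420, 180) 0.95445406 [0.5837 0.1485 0.2088]
```

```bash
python3 -m handwheel '[[0.3,0.2,1,0,-1],[0.3,0.2,2,0,-1],[0.3,0.2,3,0,-1],[0.3,0.2,4,0,-1],[0.3,0.2,4.8,0,-1]]';python3 -m handwheel '[[0,0,0,0,-1],[0,0,0,0,-1]]';  python3 - <<'E'
from h import *
p,d=imaging.camera('scene');cv2.imwrite("pics/s2.png",cv2.resize(p[60:210,320:520,::-1],None,fx=3,fy=3,interpolation=2))
E
```

```text
time_s: 2.95
tool_pos: [0.474, 0.1882, 0.2545]
orientation: [0.567, 0.824, -0.001, -0.001]
force: [-0.0, 0.6, 0.0]
width: 0.0002
finger_force: 0.0
time_s: 3.15
tool_pos: [0.4746, 0.1885, 0.2559]
orientation: [0.567, 0.824, -0.0, -0.0]
force: [0.3, 0.1, -0.5]
width: -0.0001
finger_force: 0.0
```

View pics/s2.png

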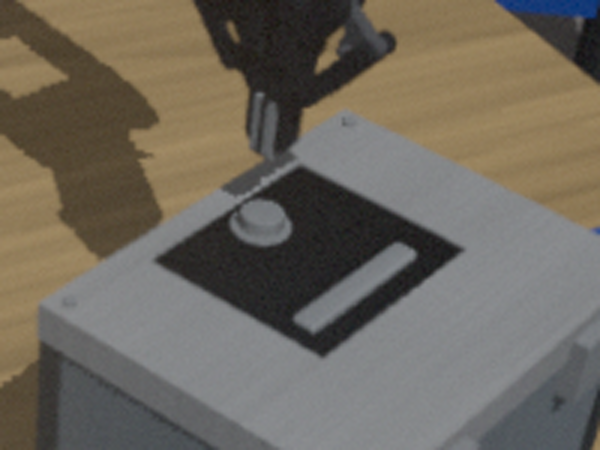

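The fingertip shows at about (410,113) in the full scene image, some 13 px above where it should be. I'll check it with depth.

```bash
python3 - <<'E'
from h import *
d0=np.load('pics/scene0.npy')
p,d=imaging.camera('scene');c=imaging.calibration('scene');R=np.array(c['R']);o=-R.T@np.array(c['t'])
K=np.array([[c['fx'],0,c['cx']],[0,c['fy'],c['cy']],[0,0,1.]])
m=(d>0)&(d0-d>.015);v,u=np.nonzero(m[:125,380:440]);u=u+380
n=cv2.undistortPoints(np.c_[u,v].astype(float)[:,None],K,np.array([c['k1'],0,0,0]))[:,0]
X=(np.c_[n,np.ones(len(n))]*d[v,u][:,None]-np.array(c['t']))@R
print(v.max())
for r in range(v.max()-12,v.max()+1,2):print(r,u[v==r][[0,-1]],X[v==r].min(0).round(3),X[v==r].max(0).round(3))
p,d=imaging.camera('top');cv2.imwrite('pics/t2.png',cv2.resize(p[240:360,140:260,::-1],None,fx=4,fy=4))
E
```

```text
112
100 [402 419] [0.464 0.174 0.278] [0.489 0.196 0.291]
102 [402 419] [0.465 0.175 0.275] [0.49  0.198 0.287]
104 [402 419] [0.467 0.174 0.273] [0.488 0.197 0.282]
106 [403 419] [0.47  0.175 0.271] [0.491 0.196 0.281]
108 [403 418] [0.473 0.174 0.269] [0.491 0.196 0.277]
110 [406 413] [0.478 0.178 0.266] [0.487 0.188 0.271]
112 [410 410] [0.482 0.183 0.264] [0.482 0.183 0.264]
```

View pics/t2.png

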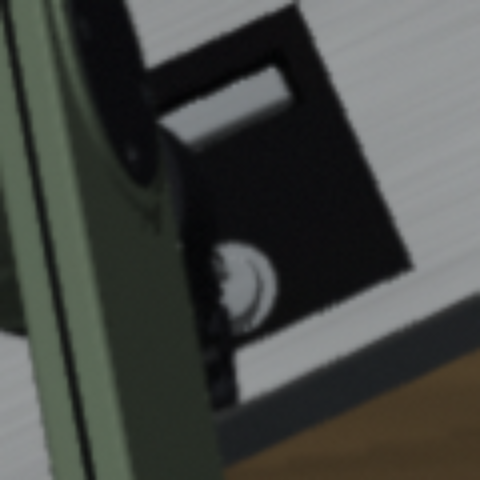

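Depth puts the fingertips at z ≈ 0.262, with xy over the button. That's about 3 cm higher than the tool data implies, so I'll descend slowly and watch the force.

```bash
for i in 1; do python3 -m handwheel '[[0,0,0.4,0,-1],[0,0,0.8,0,-1],[0,0,0.8,0,-1]]'|grep -E "pos|force:"; done;python3 -m handwheel '[[0,0,0.4,0,-1],[0,0,0.8,0,-1],[0,0,0.8,0,-1]]'|grep -E "pos|force:"
```

```text
tool_pos: [0.4741, 0.1884, 0.2472]
force: [0.9, 0.2, -0.1]
finger_force: 0.0
tool_pos: [0.4741, 0.1884, 0.2392]
force: [1.1, -0.1, -0.0]
finger_force: 0.0
```

```bash
python3 -m handwheel '[[0,0,0.4,0,-1],[0,0,0.8,0,-1],[0,0,1.2,0,-1],[0,0,1.5,0,-1],[0,0,1.5,0,-1]]'|grep -E "pos|force:";python3 -m handwheel '[[0,0,0.2,0,-1],[0,0,0.4,0,-1],[0,0,0.6,0,-1],[0,0,0.6,0,-1]]'|grep -E "pos|force:"
```

```text
tool_pos: [0.4742, 0.1884, 0.2244]
force: [0.3, -0.5, -0.8]
finger_force: 0.0
tool_pos: [0.4744, 0.1884, 0.2187]
force: [-0.5, -0.2, -0.2]
finger_force: 0.0
```

```bash
python3 - <<'E'
from h import *
p,d=imaging.camera('scene');cv2.imwrite("pics/s3.png",cv2.resize(p[60:210,320:520,::-1],None,fx=3,fy=3,interpolation=2))
E
```

```text
(no output)
```

View pics/s3.png

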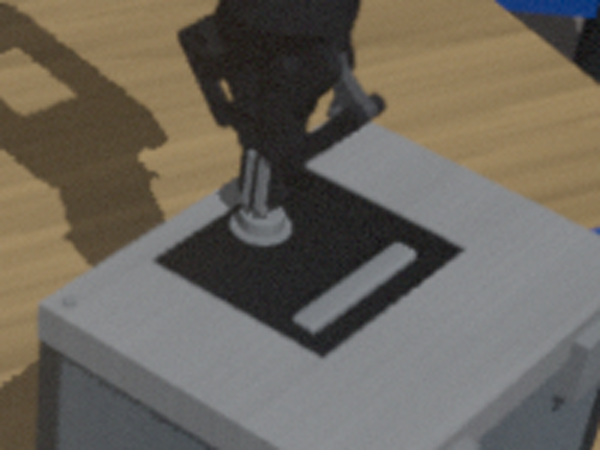

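The fingertips are just above the button, near its centre at (260,215) in the crop. The bar is still shut. Continuing down.

```bash
python3 -m handwheel '[[0,0,0.2,0,-1],[0,0,0.4,0,-1],[0,0,0.4,0,-1]]'|grep -E "pos|force:";python3 -m handwheel '[[0,0,0.2,0,-1],[0,0,0.4,0,-1],[0,0,0.4,0,-1]]'|grep -E "pos|force:"
```

```text
tool_pos: [0.4747, 0.1885, 0.215]
force: [-0.3, 0.7, 0.4]
finger_force: 0.0
tool_pos: [0.4748, 0.1885, 0.2117]
force: [-1.5, -0.6, 4.1]
finger_force: 1.7
```

```bash
python3 -m handwheel '[[0,0,0.1,0,-1],[0,0,0.2,0,-1],[0,0,0.2,0,-1]]'|grep -E "pos|force:";python3 -m handwheel '[[0,0,0.1,0,-1],[0,0,0.2,0,-1],[0,0,0.2,0,-1]]'|grep -E "pos|force:"
python3 - <<'E'
from h import *
p,d=imaging.camera('scene');cv2.imwrite("pics/s4.png",cv2.resize(p[60:210,320:520,::-1],None,fx=3,fy=3,interpolation=2))
E
```

```text
tool_pos: [0.4748, 0.1885, 0.2092]
force: [-1.0, -0.7, 4.4]
finger_force: 2.0
tool_pos: [0.4748, 0.1885, 0.2071]
force: [-1.2, -1.0, 4.3]
finger_force: 2.4
```

View pics/s4.png

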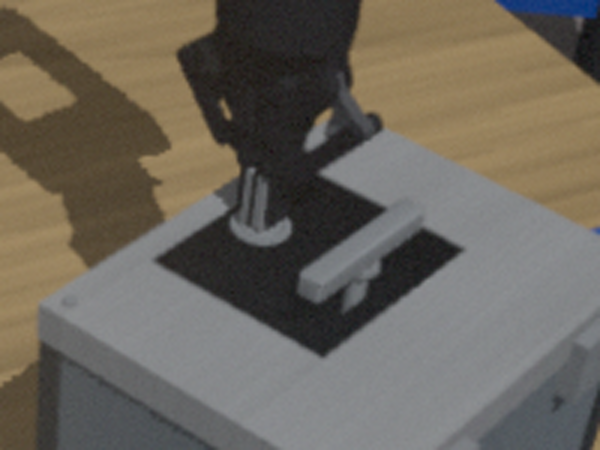

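The handle has popped out: bar at (360,250) in the crop, not turned. Rise and move 67 mm along tool y to the bar centre.

```bash
python3 -m handwheel '[[0,0,-2,0,-1],[0,0,-4,0,-1],[0,0,-6.5,0,-0.5],[0,3,-6.5,0,0],[0,6.7,-6.5,0,0.1]]'|grep -E "pos|force:";python3 -m handwheel '[[0,0,0,0,0.1],[0,0,0,0,0.1],[0,0,0,0,0.1]]'
python3 - <<'E'
from h import *
print(tool([.537,.213,.213]))
p,d=imaging.camera('scene');a=p[40:190,350:490,::-1]
q,d=imaging.camera('top');b=q[220:370,130:270,::-1]
cv2.imwrite("pics/s5.png",cv2.resize(np.hstack([a,b]),None,fx=2.8,fy=2.8,interpolation=2))
E
```

```text
tool_pos: [0.5377, 0.2127, 0.2729]
force: [0.6, 1.2, 1.1]
finger_force: 0.0
time_s: 6.9
tool_pos: [0.5362, 0.2121, 0.2711]
orientation: [0.567, 0.824, -0.001, -0.001]
force: [0.4, 0.4, -0.2]
width: 0.0468
finger_force: 0.0
[0.05 0.12 5.81]
```

View pics/s5.png

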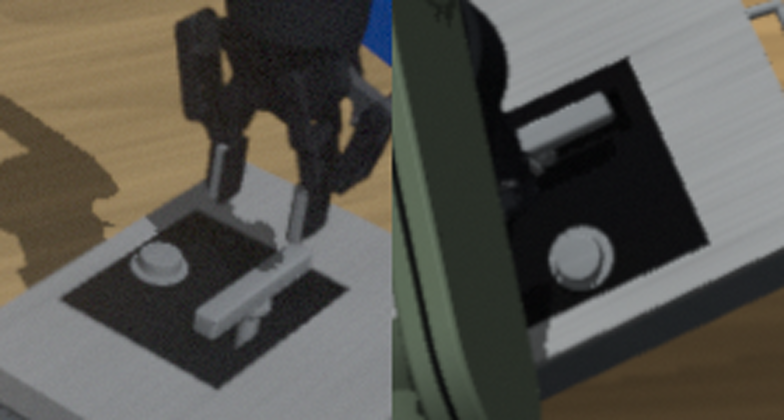

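The open fingers straddle the bar: tips at about (220,200) and (300,240) in the crop, bar centre at (255,290). Descend, watching the force.

```bash
python3 -m handwheel '[[0,0.1,1.2,0,0.1],[0,0.1,2.4,0,0.1],[0,0.1,3.4,0,0.1],[0,0.1,4.2,0,0.1],[0,0.1,4.2,0,0.1]]'|grep -E "pos|force:";python3 -m handwheel '[[0,0,0.4,0,0.1],[0,0,0.8,0,0.1],[0,0,1.2,0,0.1],[0,0,1.5,0,0.1],[0,0,1.5,0,0.1]]'|grep -E "pos|force:"
python3 - <<'E'
from h import *
p,d=imaging.camera('scene');a=p[60:210,350:490,::-1]
cv2.imwrite("pics/s6.png",cv2.resize(a,None,fx=3,fy=3,interpolation=2))
E
```

```text
tool_pos: [0.5368, 0.2124, 0.2277]
force: [1.5, -0.1, -0.5]
finger_force: 0.0
tool_pos: [0.5378, 0.2127, 0.2145]
force: [-0.1, 0.7, 1.0]
finger_force: 0.0
```

View pics/s6.png

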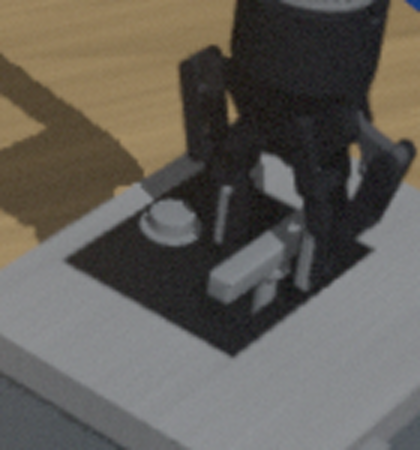

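The bar is between the fingers (that was my last picture). Grip gently.

```bash
python3 -m handwheel '[[0,0,0,0,-0.4],[0,0,0,0,-0.8],[0,0,0,0,-1],[0,0,0,0,-1],[0,0,0,0,-1]]' 30;python3 -m handwheel '[[0,0,0,0,-1],[0,0,0,0,-1],[0,0,0,0,-1]]'
```

```text
time_s: 8.55
tool_pos: [0.5382, 0.2128, 0.2155]
orientation: [0.567, 0.824, 0.0, 0.0]
force: [-1.1, -0.3, 1.9]
width: 0.0156
finger_force: 33.5
time_s: 8.85
tool_pos: [0.5382, 0.2128, 0.2154]
orientation: [0.567, 0.824, 0.0, 0.0]
force: [-1.6, -0.1, 3.0]
width: 0.0148
finger_force: 33.6
```

Gripped at about 15–16 mm. Turn clockwise, which is positive spin about the downward tool z.

```bash
python3 -m handwheel '[[0,0,0,0.1,-1],[0,0,0,0.2,-1],[0,0,0,0.3,-1],[0,0,0,0.4,-1],[0,0,0,0.5,-1]]';python3 -c "
from h import *
s=ctrl.read_state();print(s['joints'][5],s['wrist_torque'])"
```

```text
time_s: 9.35
tool_pos: [0.5375, 0.2127, 0.215]
orientation: [0.754, 0.656, -0.001, -0.0]
force: [-2.7, -0.3, 2.8]
width: 0.0151
finger_force: 33.7
0.36594090715730426 [-0.12796776  0.44470466  0.12631074]
```

```bash
python3 -m handwheel '[[0,0,0,0.1,-1],[0,0,0,0.2,-1],[0,0,0,0.3,-1],[0,0,0,0.4,-1],[0,0,0,0.5,-1]]'|grep -E "force|width|orien";python3 -m handwheel '[[0,0,0,0.1,-1],[0,0,0,0.2,-1],[0,0,0,0.3,-1],[0,0,0,0.4,-1],[0,0,0,0.46,-1]]';python3 -c "
from h import *
s=ctrl.read_state();print(s['joints'][5],s['wrist_torque'])"
```

```text
orientation: [0.893, 0.449, -0.001, -0.001]
force: [-3.6, -0.1, 3.1]
width: 0.0151
finger_force: 33.7
time_s: 10.35
tool_pos: [0.5364, 0.2134, 0.2145]
orientation: [0.972, 0.234, -0.002, -0.001]
force: [-5.0, 1.3, 4.5]
width: 0.0153
finger_force: 33.7
1.3249753879605963 [0.1868773  0.69608838 0.13888011]
```

```bash
python3 -m handwheel '[[0,0,0,0.05,-1],[0,0,0,0.05,-1],[0,0,0,0.05,-0.6],[0,0,0,0.05,-0.2],[0,0,0,0.05,0.2]]';python3 -m handwheel '[[0,0,0,0,0.2],[0,0,0,0,0.2],[0,0,0,0,0.2]]';python3 -m handwheel '[[0,0,-1,0,0.2],[0,0,-3,0,0.2],[0,0,-6,0,0.2],[0,0,-10,0,0.2],[0,0,-10,0,0.2]]'
```

```text
time_s: 10.85
tool_pos: [0.5385, 0.2125, 0.2148]
orientation: [0.977, 0.211, 0.0, 0.0]
force: [-0.3, 0.2, 0.7]
width: 0.0456
finger_force: 0.0
time_s: 11.15
tool_pos: [0.5383, 0.2127, 0.2151]
orientation: [0.977, 0.211, 0.0, 0.0]
force: [-0.3, -0.2, 0.2]
width: 0.051
finger_force: 0.0
time_s: 11.65
tool_pos: [0.5417, 0.2136, 0.3235]
orientation: [0.977, 0.211, 0.007, -0.0]
force: [-0.2, 0.2, 0.4]
width: 0.0512
finger_force: 0.0
```

```bash
python3 -m handwheel '[[0,0,-4,0,0.2],[0,0,-4,0,0.2],[0,0,-4,0,0.2]]' >/dev/null; python3 - <<'E'
from h import *
p,d=imaging.camera('scene');c=imaging.calibration('scene');R=np.array(c['R'])
K=np.array([[c['fx'],0,c['cx']],[0,c['fy'],c['cy']],[0,0,1.]])
v,u=np.nonzero(d>0);n=cv2.undistortPoints(np.c_[u,v].astype(float)[:,None],K,np.array([c['k1'],0,0,0]))[:,0]
X=(np.c_[n,np.ones(len(n))]*d[v,u][:,None]-np.array(c['t']))@R
k=(np.hypot(X[:,0]-.537,X[:,1]-.213)<.062)&(X[:,2]>.23)&(X[:,2]<.25)
w=np.linalg.eigh(np.cov(X[k,:2].T))[1][:,1];print(k.sum(),X[k].mean(0),'bar dir',np.arctan2(w[1],w[0])%np.pi,'start',1.948, np.median(X[k,2]))
print(ctrl.read_state()['force'],np.abs(ctrl.read_state()['joint_vel']).max())
E
```

```text
561 [0.54089694 0.21040544 0.23668747] bar dir 0.4298892903960776 start 1.948 0.23762113334778132
[ 0.79448906  0.2889464  -0.39305403] 0.032329102691559024
```

The handle is turned about 1.52 rad and stands out, with its top at z ≈ 0.238. The robot is clear of it.

```bash
python3 -c "
from plant import sign_off
print(sign_off())"
```

```text
the job is handed in; nothing more can be done
None
```

The tall chest is unlatched: its handle popped out, is turned about 1.52 rad clockwise and was let go, the lower chest was never approached, and the job is handed in (no verdict was returned).

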